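Set the datum of a goldsmith's indexing turntable

ROBOT

A 6-joint arm with a two-finger parallel gripper is mounted at the origin on the work surface. World frame = base frame: x ahead of the robot, y to its left, z up, the work surface at z = 0. Lengths are in m, angles in rad, forces in N, time in s.
With the tool pointing down it reaches from about 0.3 to 0.875 m from the base axis. Payload 6.4 kg.
Tool frame: the origin (TCP) lies midway between the tips of the shut fingers; the grasp point (between the pads) lies 19 mm behind it; z points along the fingers, x is the direction in which the jaws open and shut, and the axes are right-handed (so a half turn about z gives the same grasp; the last joint's range is limited). The gripper opens to 85 mm and grips with 20 to 120 N. Pads are 22 mm wide; open, the fingers measure 114 mm over their backs; the gripper's body (76 mm by 85 mm) begins 54 mm behind the grasp point. The pads swing forward as they close: fully open they stand 13 mm farther back than shut.
Start: joints at [-1.378, 0.181, 1.607, -0, 1.354, -0.206], TCP at [0.223, -0.53, 0.231] pointing down, gripper open.
Joint ranges: [-2.99, 2.99], [-0.89, 2.07], [0.3, 2.58], [-1.14, 4.28], [0, 2.63], [-3.12, 3.12]. Speed limits (rad/s): [2.57, 2.57, 3.01, 3.14, 3.14, 3.14].

INTERFACE

Orientations are given as a unit quaternion [x, y, z, w].
In Python, from workcell import * gives the robot as it stands.
- The arm moves only by the tool move_arm, never from a script. Its argument "targets" is a list of rows, each a list of 7 numbers: the opening, from 0 (shut) to 1 (fully open), then the shift along the tool's x, y, z in cm, then the turn, a rotation vector about the tool's x, y, z in rad. In form: [[fingers, x, y, z, ax, ay, az], ...]. A call has exactly 5 rows; each row shifts and turns the pose as measured when the row begins, along the tool's axes as they then stand; what a row does not reach is not made up. A row lasts 1/8 s, in which the tool goes at most 62.5 mm and 10.7 degrees, less where a joint would pass 70% of its speed; a pose out of reach is approached as far as the arm can. A call with a gripper value outside its range is refused whole. The fingers move at their own pace and stop on an object; the grip force is fixed at half the most. Time passes only in rows, so rows that do not move let the fingers close, or fill a call up. It gives the time, the measured TCP pose, the force and the opening at its end, in the units of the state.
- get_obs(): the state, without advancing time (a new reading comes with each control period).
- grab_frame(name): name is "side" or "top" or "wrist"; returns a dict with "pixels" (480x640x3 uint8, blue, green, red), "fx", "fy", "cx", "cy" (pixels), "R" (3x3) and "t" (3): a world point X has camera coordinates R X + t. Camera axes: x right, y down, z forward; pixel columns grow to the right and rows downward; lengths in m; the calibration is good to about 2 mm. The wrist camera is an equidistant fisheye: a pixel r from the principal point sees the ray r / f radians off the axis. A picture is of the moment at which its call begins. There is no depth.
- close_job(): hands the job in, once; it reports no verdict.
Trained networks look in the newest picture that a camera, given by its name, has taken for a name from the list of things; names that differ only in an ending like _2 or _b are one class to them, and where a whole thing is asked for, a point or a joint stands for the part that bears it (a point fixed in the world has none). Each returns a list of dicts, best first, with "p" (0 to 1); they miss things now and then, are a little off and sometimes report something else, mostly with a low value. They report only what shows in the picture. A call takes as long as a camera call.
- find_in(camera, target): "location" ([column, row] as shares, 0 to 1, of the picture: columns of its width, rows of its height, amid what is visible of it).
- spot_point(camera, target): "location" ([column, row] as shares, 0 to 1, of the picture: columns of its width, rows of its height: a listed point, or the origin of a listed thing).
The state is a dict: "time": time; "qpos": joint angles; "qd": joint speeds; "joint_torque": joint torques, N m; "tool_pos": TCP position; "eef_rot": TCP orientation; "force": force on the tool from outside, world axes, zero at the start; "moment": the same for the moment, N m; "opening": opening from 0.0 (shut) to 1.0 (fully open).
Only numpy, scipy, OpenCV 4.12 (cv2) and the standard library are available. Lean on these libraries where they do the work, as an engineer would, in place of code of your own. Each camera call takes 0.05 s, during which the arm holds its last target. There are 200 camera calls.

TASK

Turn the soldering turntable by its upright crank pin until the arrow mark on its rim points straight at the tip of the fixed pointer. Then push the clamp lever fully over, away from the robot, to lock it there, and last turn the knob of the degree dial until its pointer reads zero, at the long tick with the steel stud. The turntable must stay on its mark once it is clamped; leave the pliers, the jar lid and the tub where they lie.

Things in the scene. Friction and masses are not known exactly. Their poses are not given: they have to be found in the camera images.
- fixture: grey base of the indexing turntable, fixed to the bench, 20 mm thick and 360 mm long (y) by 150 mm, with a round flange of 250 mm diameter under the turntable. Origin on the bench, between the turntable and the lever: in its frame x points away from the robot (within 0.25 rad), y to the left; the turntable's axis is at y +100 mm, the clamp lever's pivot at y -75 mm (42 mm high), the dial's axis at y -185 mm, all at x 0
- turntable_axis (a point): centre of the round aluminium turntable (180 mm diameter, 12 mm thick, turns without stop about the vertical, needs about 2.5 N at the crank pin and stays where it is left), at the height of its upper face, 52 mm above the bench. On it lies, fixed, a 70 mm square white honeycomb block with a ring; nothing but the crank pin stands higher than 71 mm above the bench there
- index_mark (a point): tip of the flat dark steel arrow on the turntable's face, at its rim, 90 mm from the axis. Its x axis points out along the arrow
- crank_pin (a point): point to grip on the upright round black crank pin of the turntable (14 mm diameter, fixed to the turntable 70 mm from its axis, directly opposite the arrow mark; its top is 114 mm above the bench). The point lies on the pin's axis, 95 mm above the bench. The pin can turn in the grip, so the gripper need not turn with it
- pointer_tip (a point): set position: the point on the turntable's rim, 90 mm from its axis, to which the fixed steel pointer points. The pointer is a flat dark triangle, 27 mm long, lying level with the turntable's face just outside the rim, on a small aluminium block on the flange, on the side away from the robot, up to 0.5 rad to either side; its highest part is 54 mm above the bench
- clamp_lever (a joint): clamp lever, rad: 0 to 0.25 at the start, leaning towards the robot (unlocked), 1.1 when fully over to the far side (locked). Stays where it is left; its ball needs about 2 N
- lever_ball (a point): centre of the black ball (26 mm diameter) at the end of the 85 mm clamp lever, which swings about the fixture's y axis in its x-z plane; the ball's centre is 114 mm above the bench at both ends of the swing, 127 mm upright, and goes from x -44 mm to x +44 mm in the fixture's frame
- dial (a joint): angle of the dial knob, rad: 0 when its pointer reads zero, growing anticlockwise seen from above; limits -2.8 and 2.8; stays where it is left (about 0.04 N m to turn)
- dial_grip (a point): point to grip on the degree dial's knob, on its vertical axis, 78 mm above the bench. The knob is a black disc (72 mm diameter, top 53 mm above the bench) with an upright bar on it, 60 mm long, 18 mm wide, top 92 mm above the bench. The bar lies along this point's x axis, which points along the knob's steel pointer; the zero is the long thick tick with a steel stud outside it, in the fixture's +x direction from the axis
- pliers: bystander: pliers lying flat, 165 mm long, 60 mm wide, red handles; origin near the middle of the underside
- jar_lid: bystander: dark metal jar lid, open side up, 84 mm diameter, 14 mm high; origin at the centre of the underside
- tub: bystander: violet plastic tub, open, 76 mm diameter, 45 mm high; origin at the centre of the underside

How it is judged:
On the way, in this order (a step that is already met when the one before it is completed fails the run):
1. the arrow mark is brought to the pointer, within 6 mm at the rim, with the lever still unlocked (horizontal distance between index_mark and pointer_tip below 0.006 m and value of joint clamp_lever below 0.5 rad), for 0.3 s.
2. the clamp lever is pushed fully over (horizontal distance between index_mark and pointer_tip below 0.006 m and value of joint clamp_lever above 1 rad), for 0.2 s.
3. the dial is turned to zero (all of step 2 and value of joint dial between -0.07 and 0.07 rad), for 0.3 s.
At the end, for the whole second after the job is handed in: The tip of the arrow mark is within 6 mm (about 4 degrees) of the pointer's set position at the rim, the clamp lever is beyond 1.0 rad of its 1.1 rad, and the dial is within 0.07 rad (4 degrees) of zero (all of step 3); the robot touches nothing.
It fails at once if the lever is thrown while the mark is off the pointer, or the clamped turntable is moved off it (more than 8 mm) (value of joint clamp_lever above 0.8 rad and horizontal distance between index_mark and pointer_tip above 0.008 m).
It fails at once if the pliers is moved more than 20 mm (distance of pliers from where it was at the start of the episode above 0.02 m).
It fails at once if the jar lid is moved more than 20 mm (distance of jar_lid from where it was at the start of the episode above 0.02 m).
It fails at once if the tub is moved more than 20 mm (distance of tub from where it was at the start of the episode above 0.02 m).
It also fails if it takes over 72 s, if anything falls off the work surface, if the arm or the gripper's body presses on something with over 40 N, if the wrist force passes 120 N, or if a joint passes its speed limit or range.

## Working session

There is one attempt and no reset: what is moved stays moved. The work goes in short steps, Python scripts to look and compute and a tool call to move; the robot and the scene stay as the last step left them, time stands still between calls to the robot, and variables do not carry over. Pictures are saved under pics/ and viewed, about 8 in all and at most 12, crops included, and the job is handed in when it is done.

Besides the shell and the picture viewer there is one more tool, called after "Request:" as a command line: name --pt "numbers of a row" for each row, then --argument value for the rest. move_arm: Moves the arm, as the interface text tells. Its arguments: {"type":"object","properties":{"targets":{"type":"array"}},"required":["targets"]}

```bash
mkdir -p pics; cat > h.py <<'E'
from workcell import *
import numpy as np, cv2
from scipy.spatial.transform import Rotation as Rn
def ray(f,c,r):
    x=(c-f["cx"])/f["fx"]; y=(r-f["cy"])/f["fy"]
    R=np.array(f["R"]);t=np.array(f["t"])
    return -R.T@t, R.T@np.array([x,y,1.])
def onz(f,loc,z):
    o,d=ray(f,loc[0]*640,loc[1]*480); return o+d*(z-o[2])/d[2]
def proj(f,X):
    p=np.array(f["R"])@np.array(X)+np.array(f["t"]); return f["fx"]*p[0]/p[2]+f["cx"],f["fy"]*p[1]/p[2]+f["cy"]
def tri(a,la,b,lb):
    o1,d1=ray(a,la[0]*640,la[1]*480);o2,d2=ray(b,lb[0]*640,lb[1]*480)
    s=np.linalg.lstsq(np.c_[d1,-d2],o2-o1,rcond=None)[0]
    p,q=o1+s[0]*d1,o2+s[1]*d2
    return (p+q)/2,np.linalg.norm(p-q)
E
cat > a.py <<'E'
from h import *
T=grab_frame("top");S=grab_frame("side")
cv2.imwrite("pics/top.png",T["pixels"]);cv2.imwrite("pics/side.png",S["pixels"])
for n,z in [("turntable_axis",.052),("index_mark",.052),("crank_pin",.095),("pointer_tip",.052),("lever_ball",.12),("dial_grip",.078),("fixture",0),("pliers",0),("jar_lid",0),("tub",0)]:
    a=spot_point("top",n);b=spot_point("side",n)
    print(n,[(round(q["p"],2),np.round(onz(T,q["location"],z),3)[:2]) for q in a[:2]],[(round(q["p"],2),np.round(onz(S,q["location"],z),3)[:2]) for q in b[:2]], end=' ')
    if a and b: print(np.round(tri(T,a[0]["location"],S,b[0]["location"])[0],3))
    else: print()
o=get_obs();print(o["time"],o["tool_pos"],o["eef_rot"],o["opening"])
E
python3 a.py
```

```text
turntable_axis [(0.94, array([0.594, 0.126])), (0.44, array([ 0.523, -0.15 ]))] [(0.8, array([0.599, 0.126]))] [0.596 0.127 0.053]
index_mark [(0.48, array([0.595, 0.122]))] [(0.92, array([0.642, 0.202]))] [0.635 0.149 0.02 ]
crank_pin [(0.71, array([0.56 , 0.069]))] [(0.82, array([0.552, 0.062])), (0.65, array([0.602, 0.247]))] [0.555 0.067 0.097]
pointer_tip [(0.46, array([0.687, 0.145]))] [(0.65, array([0.677, 0.146]))] [0.685 0.143 0.048]
lever_ball [(0.61, array([ 0.52 , -0.029]))] [(0.77, array([ 0.525, -0.032]))] [ 0.521 -0.028  0.123]
dial_grip [(0.81, array([ 0.524, -0.152]))] [(0.72, array([ 0.521, -0.15 ])), (0.41, array([0.654, 0.173]))] [ 0.523 -0.153  0.076]
fixture [(0.83, array([0.569, 0.031]))] [(0.72, array([0.57, 0.03]))] [0.569 0.031 0.001]
pliers [(0.67, array([ 0.68 , -0.147]))] [(0.69, array([ 0.685, -0.153])), (0.44, array([0.701, 0.143]))] [ 0.679 -0.145  0.005]
jar_lid [(0.76, array([0.41 , 0.037]))] [(0.7, array([0.421, 0.024]))] [0.412 0.039 0.012]
tub [(0.94, array([0.645, 0.328]))] [(0.75, array([0.658, 0.323]))] [0.646 0.329 0.01 ]
1.1 [ 0.2232854  -0.52990422  0.23129723] [ 8.33157487e-01 -5.53035805e-01  4.26351180e-06  1.55061501e-05] 0.9976361654848747
```

View pics/top.png

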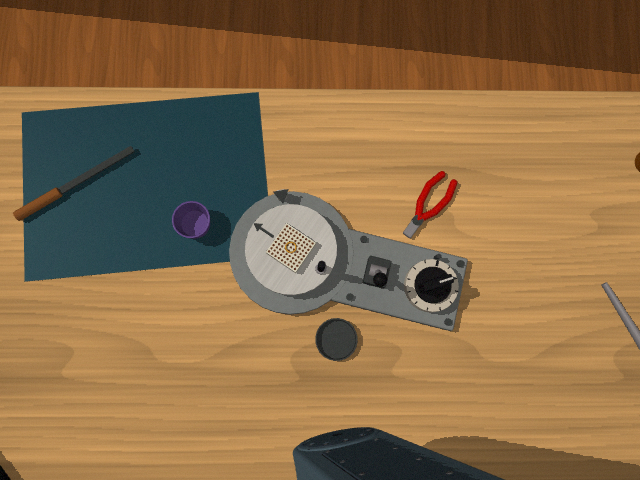

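View pics/side.png

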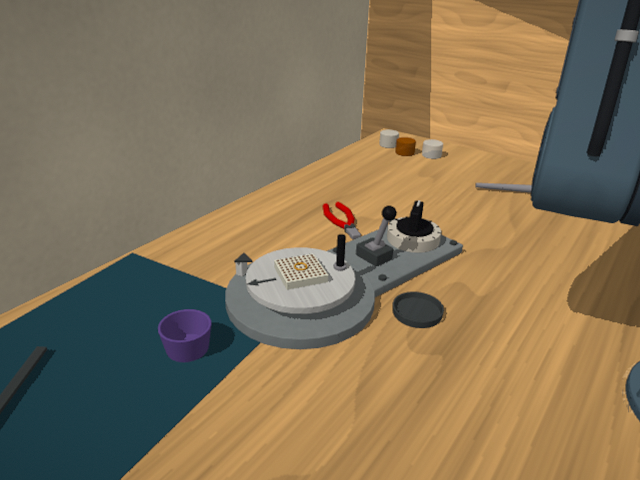

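The top view shows the turntable axis at about (292,249), the arrow tip at (255,224), the pin at (321,266) and the pointer triangle near (284,195). The ball is at (380,279) and the dial at (433,285), with its pointer towards (453,278). The side view agrees. The top network's index_mark is wrong: it gave the centre of the turntable. I'm moving towards the pin at a safe height.

Request:
move_arm --pt "1 -3.5 -4.5 0 0 0 0" --pt "1 -3.5 -4.5 0 0 0 0" --pt "1 -3.5 -4.5 0 0 0 0" --pt "1 -3.5 -4.5 0 0 0 0" --pt "1 -3.5 -4.5 0 0 0 0"

```text
time: 1.72
tool_pos: [0.3648, -0.2784, 0.2312]
eef_rot: [0.831, -0.556, 0.001, 0.0]
force: [0.1, 0.1, -0.1]
opening: 1.0
```

```bash
cat > b.py <<'E'
from h import *
T=cv2.imread("pics/top.png");c=T[170:340,220:480]
cv2.imwrite("pics/crop.png",cv2.resize(c,None,fx=3,fy=3,interpolation=cv2.INTER_CUBIC))
E
python3 b.py
cat >> h.py <<'E'
def to(p,th=None):
    o=get_obs();R=Rn.from_quat(o["eef_rot"]).as_matrix();d=R.T@(np.array(p)-o["tool_pos"])*100
    a=np.arctan2(R[1,0],R[0,0])
    print("t",o["time"],"pos",np.round(o["tool_pos"],4),"th",round(a,3),"shift cm",np.round(d,2),"az",None if th is None else round(a-th,3),"F",np.round(o["force"],1),"open",round(o["opening"],3),"tilt",np.round(R[2],3))
E
python3 -c "
from h import *
to([.556,.067,.2])"
```

```text
t 1.725 pos [ 0.3648 -0.2784  0.2312] th -1.18 shift cm [-24.66 -30.83   3.08] az None F [ 0.1  0.1 -0.1] open 1.0 tilt [ 0.003 -0.001 -1.   ]
```

View pics/crop.png

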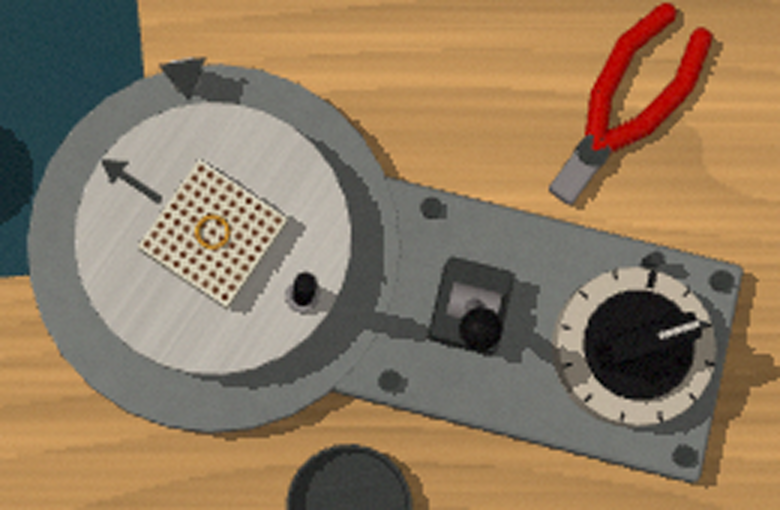

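The crop (3x, origin at 220,170) shows the disc centre at about (212,238), the arrow tip at (101,160) and the pointer apex at (186,99). The pin foot is near (300,293), the dial centre at (638,343), the dial pointer tip at (697,323) and the zero tick at (653,276).

Request:
move_arm --pt "1 -3.5 -4.4 0 0 0 0" --pt "1 -3.5 -4.4 0 0 0 0" --pt "1 -3.5 -4.4 0 0 0 0" --pt "1 -3.5 -4.4 0 0 0 0" --pt "1 -3.5 -4.4 0 0 0 0"

```text
time: 2.35
tool_pos: [0.5056, -0.0244, 0.2328]
eef_rot: [0.831, -0.557, 0.004, 0.0]
force: [0.9, -1.4, 0.1]
opening: 1.003
```

```bash
cat > c.py <<'E'
from h import *
T=grab_frame("top")
def w(c,r,z): return onz(T,[(220+c/3)/640,(170+r/3)/480],z)
A=w(212.5,238,.052);M=w(101,160,.052);P=w(186,99,.053)
D=w(638,343,.053);Q=w(697,323,.054);Z=w(653,276,.045)
an=lambda v:np.arctan2(v[1],v[0])
print("axis",A,"mark r,ang",np.linalg.norm(M-A),an(M-A),"pt",np.linalg.norm(P-A),an(P-A))
print("dial",D,an(Q-D),an(Z-D),"yaw",an(A-D)-np.pi/2)
to([.556,.067,.2])
E
python3 c.py
```

```text
axis [0.59136281 0.12707088 0.052     ] mark r,ang 0.08948268740070738 0.9576909369494263 pt 0.09428643168370919 0.1920903265856947
dial [ 0.52326706 -0.14813918  0.053     ] -1.247189887130934 -0.28984414331450203 yaw -0.24256019433524112
t 2.4 pos [ 0.5077 -0.0186  0.233 ] th -1.177 shift cm [-6.07 -7.72  3.33] az None F [-1.5  3.6  0.3] open 1.002 tilt [ 0.004 -0.008 -1.   ]
```

Request:
move_arm --pt "1 -3.0 -3.9 1 0 0 0" --pt "1 -3.0 -3.8 1.5 0 0 0" --pt "1 0 0 3 0 0 0" --pt "1 0 0 2 0 0 0" --pt "1 0 0 0 0 0 0"

```text
time: 3.02
tool_pos: [0.5595, 0.0722, 0.1572]
eef_rot: [0.833, -0.553, 0.005, -0.003]
force: [0.7, -0.6, -0.1]
opening: 1.001
```

```bash
python3 -c "
from h import *
W=grab_frame('wrist');cv2.imwrite('pics/w1.png',W['pixels'])
to([.555,.068,.076])"
```

```text
t 3.075 pos [0.5601 0.072  0.1583] th -1.172 shift cm [0.11 0.73 8.22] az None F [0.1 0.1 0.3] open 0.996 tilt [ 0.007 -0.012 -1.   ]
```

View pics/w1.png

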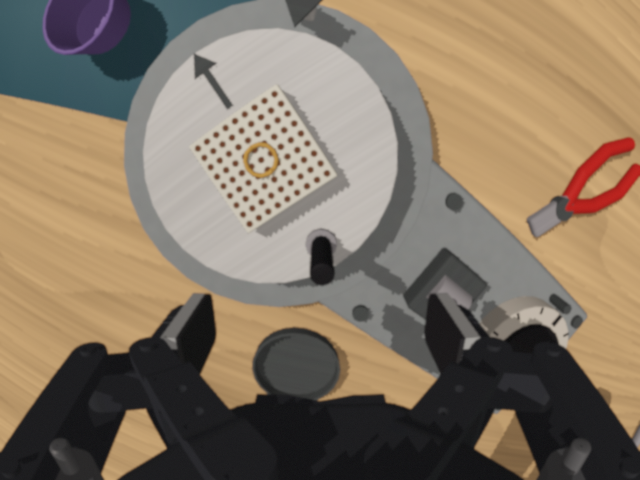

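The wrist view shows the pin top at (322,272), centred between the pads. The arrow tip is at (196,55) and the pointer apex at about (294,26). I'll work out positions with the fisheye model.

```bash
cat >> h.py <<'E'
def fonz(f,c,r,z):
    x,y=(c-f["cx"])/f["fx"],(r-f["cy"])/f["fy"];a=np.hypot(x,y)
    d=np.array([x/a*np.sin(a),y/a*np.sin(a),np.cos(a)]);R=np.array(f["R"]);o=-R.T@np.array(f["t"]);d=R.T@d
    return o+d*(z-o[2])/d[2]
def wr(names):
    W=grab_frame("wrist")
    for n,z in names:
        print(n,[(round(q["p"],2),np.round(q["location"],3)*[640,480],np.round(fonz(W,q["location"][0]*640,q["location"][1]*480,z),4)[:2]) for q in spot_point("wrist",n)[:2]])
    return W
E
python3 -c "
from h import *
W=wr([('turntable_axis',.052),('index_mark',.052),('pointer_tip',.052),('crank_pin',.095)])
A=None
for n,c,r,z in [('pintop',322,274,.114),('mark',196,55,.052),('ptip',294,26,.053),('discL',144,150,.052),('discR',398,160,.052),('discT',275,29,.052),('discB',265,284,.052)]: print(n,fonz(W,c,r,z))
"
```

```text
turntable_axis [(0.75, array([320.  , 263.52]), array([0.5407, 0.063 ])), (0.73, array([263.04, 158.4 ]), array([0.5946, 0.1275]))]
index_mark [(0.62, array([193.28,  54.72]), array([0.6448, 0.2015]))]
pointer_tip [(0.97, array([295.68,  33.6 ]), array([0.6822, 0.1402]))]
crank_pin [(0.86, array([323.2, 261.6]), array([0.5566, 0.0681]))]
pintop [0.55591913 0.06885659 0.114     ]
mark [0.64519705 0.19948304 0.052     ]
ptip [0.68645144 0.14340909 0.053     ]
discL [0.56962608 0.21227529 0.052     ]
discR [0.6294973  0.04302572 0.052     ]
discT [0.68012842 0.15462914 0.052     ]
discB [0.51041018 0.0940198  0.052     ]
```

Request:
move_arm --pt "1 0.1 0.5 3 0 0 0" --pt "1 0 0 3 0 0 0" --pt "1 0 0 1.5 0 0 0" --pt "0 0 0 0.4 0 0 0" --pt "0 0 0 0 0 0 0"

```text
time: 3.95
tool_pos: [0.5624, 0.0673, 0.0842]
eef_rot: [0.833, -0.554, 0.012, -0.006]
force: [0.3, 0.2, 0.5]
opening: 0.607
```

Request:
move_arm --pt "0 0 0 0 0 0 0" --pt "0 0 0 0 0 0 0" --pt "0 0 0 0 0 0 0" --pt "0 0 0 0 0 0 0" --pt "0 0 0 0 0 0 0"

```text
time: 4.58
tool_pos: [0.5638, 0.0681, 0.0862]
eef_rot: [0.833, -0.554, 0.013, -0.007]
force: [0.8, 0.6, -1.4]
opening: 0.142
```

```bash
python3 -c "
from h import *
to([.526,.115,.078])"
```

```text
t 4.575 pos [0.5638 0.0681 0.0862] th -1.174 shift cm [-5.8   1.69  0.7 ] az None F [ 0.8  0.6 -1.4] open 0.142 tilt [ 0.013 -0.027 -1.   ]
```

Request:
move_arm --pt "0.5 0 0 0 0 0 0" --pt "0.5 0 0 0 0 0 0" --pt "0.5 0 0.6 0.8 -0.027 -0.013 0" --pt "0.5 0 0.2 0.3 0 0 0" --pt "0 0 0 0.2 0 0 0"

```text
time: 5.2
tool_pos: [0.5566, 0.0641, 0.0728]
eef_rot: [0.833, -0.554, -0.0, 0.001]
force: [-0.3, -0.0, -0.8]
opening: 0.303
```

Request:
move_arm --pt "0 0 0 0 0 0 0" --pt "0 0 0 0 0 0 0" --pt "0 0 0 0 0 0 0" --pt "0 0 0 0 0 0 0" --pt "0 0 0 0 0 0 0"

```text
time: 5.82
tool_pos: [0.5565, 0.0644, 0.0726]
eef_rot: [0.833, -0.554, -0.0, 0.001]
force: [0.5, 0.6, -2.1]
opening: 0.148
```

```bash
python3 -c "
from h import *
to([.526,.115,.078])"
```

```text
t 5.825 pos [0.5565 0.0644 0.0726] th -1.173 shift cm [-5.85  0.85 -0.54] az None F [ 0.5  0.6 -2.1] open 0.148 tilt [ 0.     0.002 -1.   ]
```

Request:
move_arm --pt "0 -1.25 0.65 -0.2 0 0 0" --pt "0 -1.35 0.4 0 0 0 0" --pt "0 -1.4 0.1 0 0 0 0" --pt "0 -1.2 -0.15 0 0 0 0" --pt "0 0 0 0 0 0 0"

```text
time: 6.45
tool_pos: [0.522, 0.1, 0.0726]
eef_rot: [0.831, -0.556, -0.001, 0.01]
force: [2.1, 2.6, -3.8]
opening: 0.145
```

```bash
python3 -c "
from h import *
W=wr([('index_mark',.052),('pointer_tip',.052),('crank_pin',.095)]);cv2.imwrite('pics/w2.png',W['pixels'])
to([.526,.111,.076])"
```

```text
index_mark [(0.35, array([319.36, 311.04]), array([0.5067, 0.0938]))]
pointer_tip []
crank_pin [(0.87, array([319.36, 310.56]), array([0.5286, 0.1034]))]
t 6.65 pos [0.5221 0.0997 0.0725] th -1.178 shift cm [-0.89 -0.78 -0.37] az None F [-1.2  0.2  1.4] open 0.147 tilt [ 0.009  0.018 -1.   ]
```

View pics/w2.png

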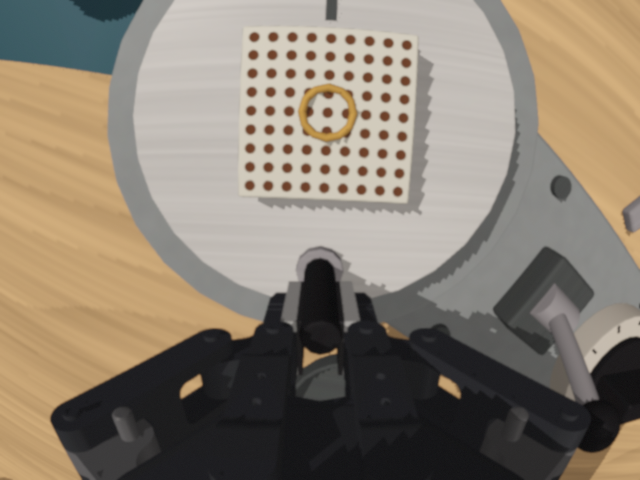

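The wrist view shows the pin gripped at (320,310) and the arrow shaft at (332,10). The tip and the pointer are out of view, so I'll check with top and side.

```bash
cat > d.py <<'E'
from h import *
import sys
T=grab_frame("top");S=grab_frame("side");C=np.array([.595,.1265])
for cam,F in (("top",T),("side",S)):
    for n,z in [("index_mark",.052),("pointer_tip",.052),("crank_pin",.095)]:
        for q in spot_point(cam,n)[:2]:
            p=onz(F,q["location"],z)[:2];v=p-C
            print(cam,n,round(q["p"],2),np.round(p,4),"r",round(np.hypot(*v),4),"ang",round(np.arctan2(v[1],v[0]),3))
c=T["pixels"][170:300,220:370];s=S["pixels"][220:350,215:400]
a=cv2.resize(c,(462,400),interpolation=cv2.INTER_CUBIC);b=cv2.resize(s,(338,238),interpolation=cv2.INTER_CUBIC)
out=np.zeros((400,800,3),np.uint8);out[:,:462]=a;out[:238,462:]=b
cv2.imwrite("pics/"+sys.argv[1],out)
E
python3 d.py d1.png
```

```text
top index_mark 0.79 [0.6707 0.1586] r 0.0822 ang 0.402
top pointer_tip 0.52 [0.6829 0.1412] r 0.0892 ang 0.166
top pointer_tip 0.31 [0.4174 0.0396] r 0.1977 ang -2.686
side index_mark 0.73 [0.6845 0.1516] r 0.0929 ang 0.273
side pointer_tip 0.66 [0.6854 0.1343] r 0.0907 ang 0.086
side crank_pin 0.76 [0.525  0.1031] r 0.0738 ang -2.819
```

View pics/d1.png

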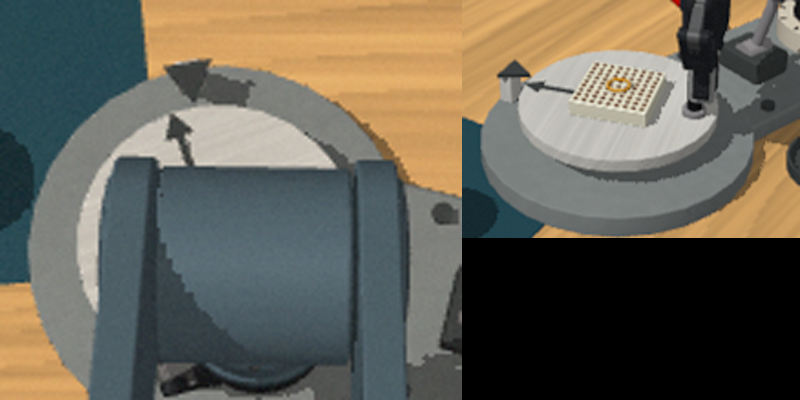

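Top crop: arrow tip (172,115) and pointer apex (193,102), so about 0.17 rad clockwise remains. The side crop agrees.

Request:
move_arm --pt "0 -0.6 -0.05 -0.2 0.018 -0.009 0" --pt "0 -0.5 -0.1 0 0 0 0" --pt "0 0 0 0 0 0 0" --pt "0 0 0 0 0 0 0" --pt "0 0 0 0 0 0 0"

```text
time: 7.68
tool_pos: [0.5192, 0.1083, 0.0726]
eef_rot: [0.831, -0.556, 0.001, 0.001]
force: [-0.9, -2.1, -0.4]
opening: 0.147
```

```bash
python3 d.py d2.png;python3 -c "
from h import *
to([.526,.111,.076])"
```

```text
top index_mark 0.55 [0.6765 0.1462] r 0.0838 ang 0.237
top pointer_tip 0.68 [0.6874 0.1412] r 0.0936 ang 0.158
side index_mark 0.97 [0.6903 0.141 ] r 0.0964 ang 0.151
side pointer_tip 0.65 [0.6813 0.1402] r 0.0874 ang 0.158
side crank_pin 0.94 [0.5202 0.1155] r 0.0756 ang -2.996
side crank_pin 0.54 [ 0.5499 -0.0864] r 0.2176 ang -1.779
t 8.075 pos [0.5192 0.1082 0.0726] th -1.18 shift cm [ 0.01 -0.73 -0.34] az None F [-0.6 -1.7 -1. ] open 0.146 tilt [ 0.003  0.001 -1.   ]
```

View pics/d2.png

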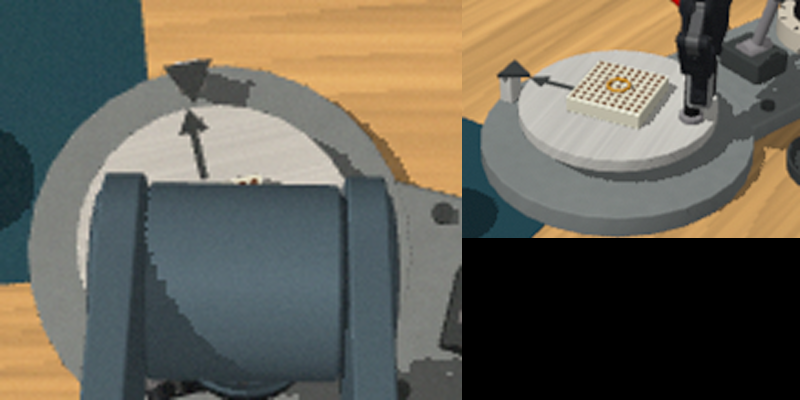

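Arrow tip (187,108) against apex (193,101): roughly 0.06 rad still to go.

Request:
move_arm --pt "0 -0.5 -0.05 0 0 0 0" --pt "0 -0.1 0 -0.2 0 0 0" --pt "0 0 0 0 0 0 0" --pt "0 0 0 0 0 0 0" --pt "0 0 0 0 0 0 0"

```text
time: 8.7
tool_pos: [0.5188, 0.113, 0.0728]
eef_rot: [0.831, -0.556, 0.003, 0.001]
force: [-0.3, -3.2, -3.8]
opening: 0.145
```

```bash
sed -i 's/^cv2.imwrite.*$/out[:]=cv2.resize(T["pixels"][185:235,240:340],(800,400),interpolation=cv2.INTER_CUBIC);cv2.imwrite("pics\/"+sys.argv[1],out)/' d.py; python3 d.py d3.png;python3 -c "
from h import *
to([.526,.111,.076])"
```

```text
top index_mark 0.59 [0.6816 0.1441] r 0.0883 ang 0.201
top pointer_tip 0.61 [0.6805 0.1384] r 0.0863 ang 0.138
side index_mark 0.68 [0.6794 0.1496] r 0.0875 ang 0.268
side index_mark 0.29 [ 0.5812 -0.1584] r 0.2852 ang -1.619
side pointer_tip 0.52 [0.6857 0.1367] r 0.0913 ang 0.112
side crank_pin 0.61 [0.5223 0.11  ] r 0.0745 ang -2.919
t 9.1 pos [0.5188 0.113  0.0728] th -1.18 shift cm [ 0.46 -0.59 -0.31] az None F [ 0.1 -2.7 -2.7] open 0.147 tilt [ 0.006 -0.002 -1.   ]
```

View pics/d3.png

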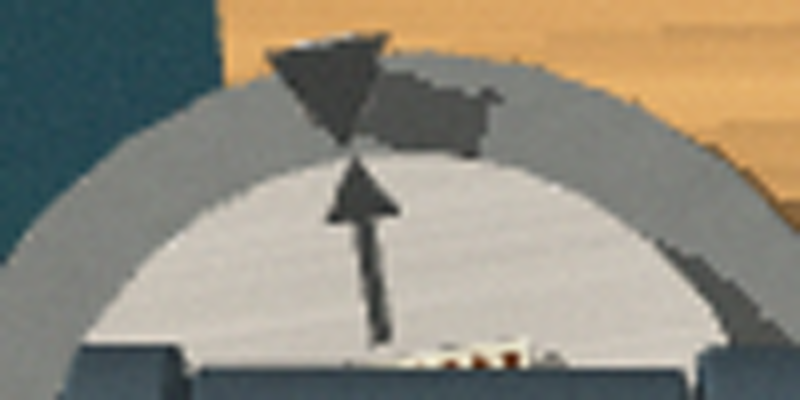

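Arrow tip (354,158) and apex (347,147), with the axis at about (407,515) in this view. The angles are 0.146 and 0.161, so the mark is within about 1.5–2 mm. Now I release the pin and lift.

Request:
move_arm --pt "0.5 0 0 0 0 0 0" --pt "0.6 0 0 0 0 0 0" --pt "0.8 0 0 -1 0 0 0" --pt "0.8 0 0 -3.5 0 0 0" --pt "0.8 0 0 -4 0 0 0"

```text
time: 9.72
tool_pos: [0.5169, 0.1148, 0.1591]
eef_rot: [0.832, -0.555, 0.001, 0.002]
force: [0.1, 0.1, 0.6]
opening: 0.801
```

Request:
move_arm --pt "0 0 0 -2 0 0 0" --pt "0 0 4 0 0 0 0" --pt "0 0 1 0 0 0 0" --pt "0 0 0 0 0 0 0" --pt "0 0 0 0 0 0 0"

```text
time: 10.35
tool_pos: [0.4747, 0.0962, 0.188]
eef_rot: [0.832, -0.555, 0.007, -0.003]
force: [-0.2, -0.8, 0.0]
opening: -0.001
```

```bash
python3 -c "
from h import *
C=np.array([.595,.1265])
W=wr([('turntable_axis',.052),('index_mark',.052),('pointer_tip',.052),('crank_pin',.095),('lever_ball',.119),('dial_grip',.078)])
T=grab_frame('top');S=grab_frame('side')
a=spot_point('top','lever_ball');b=spot_point('side','lever_ball')
print(a[:1],b[:1])
if a and b: print(tri(T,a[0]['location'],S,b[0]['location']))
c=cv2.resize(W['pixels'],(400,300));d=cv2.resize(T['pixels'][185:285,240:340],(400,400),interpolation=cv2.INTER_CUBIC)
o=np.zeros((400,800,3),np.uint8);o[:300,:400]=c;o[:,400:]=d;cv2.imwrite('pics/e.png',o)
to([.5,-.02,.16],)"
```

```text
turntable_axis [(0.56, array([343.04,  65.28]), array([0.5946, 0.1265]))]
index_mark []
pointer_tip [(0.32, array([597.12, 128.64]), array([ 0.659 , -0.1046]))]
crank_pin [(0.55, array([320.64, 157.92]), array([0.5252, 0.116 ]))]
lever_ball [(0.83, array([531.2 , 257.28]), array([ 0.5248, -0.04  ]))]
dial_grip [(0.66, array([587.52, 284.16]), array([ 0.525 , -0.1495]))]
[{'location': [0.5297, 0.5465], 'p': 0.67}] [{'location': [0.6091, 0.4527], 'p': 0.55}]
(array([0.5243242 , 0.02837413, 0.14873448]), np.float64(0.05967130461041903))
t 10.9 pos [0.474  0.0961 0.1875] th -1.177 shift cm [11.69  2.09  2.83] az None F [-0.1  0.1 -0.2] open 0.004 tilt [ 0.009 -0.011 -1.   ]
```

View pics/e.png

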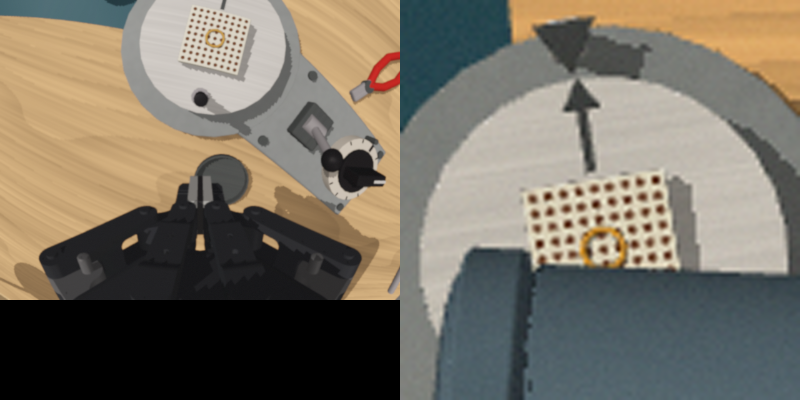

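The wrist half shows the ball at (331,160), clear of the fingers. In the top half the arrow tip at (577,80) still faces the apex at (574,73), 0.146 against 0.156 rad, so it stayed on the mark after release. Next I turn the closed fingers square to the lever's swing.

Request:
move_arm --pt "0 0 0 0 -0.011 -0.009 0" --pt "0 0 0 0 0 0 0.16" --pt "0 0 0 0 0 0 0.16" --pt "0 0 0 0 0 0 0.16" --pt "0 0 0 0 0 0 0.16"

```text
time: 11.52
tool_pos: [0.4744, 0.0959, 0.1877]
eef_rot: [-0.607, 0.795, 0.001, -0.0]
force: [1.0, -1.1, 0.6]
opening: 0.001
```

Request:
move_arm --pt "0 4.0 -1.0 0 0 0 0" --pt "0 4.0 -1.0 0 0 0 0" --pt "0 3.5 -0.9 0 0 0 0" --pt "0 0 0 0 0 0 0" --pt "0 0 0 0 0 0 0"

```text
time: 12.15
tool_pos: [0.4726, -0.0254, 0.1879]
eef_rot: [-0.607, 0.795, 0.002, -0.0]
force: [0.9, -0.3, -0.3]
opening: 0.001
```

```bash
python3 -c "
from h import *
W=wr([('lever_ball',.115)])
to([.474,-.024,.1],-1.82)
print('qpos',np.round(get_obs()['qpos'],2))"
```

```text
lever_ball [(0.67, array([311.68, 157.92]), array([ 0.526, -0.035]))]
t 12.25 pos [ 0.4726 -0.0249  0.1879] th -1.837 shift cm [-0.11 -0.14  8.79] az -0.017 F [ 0.6  0.4 -0.2] open 0.0 tilt [-0.002  0.003 -1.   ]
qpos [-0.31 -0.    1.9   0.    1.25  1.53]
```

Request:
move_arm --pt "0 -0.3 0.3 4 0 0 0" --pt "0 0 0 3 0 0 0" --pt "0 0 0 1.8 0 0 0" --pt "0 0 0 0 0 0 0" --pt "0 0 0 0 0 0 0"

```text
time: 12.88
tool_pos: [0.4717, -0.0167, 0.0992]
eef_rot: [-0.61, 0.792, 0.001, 0.001]
force: [0.8, -0.7, -0.2]
opening: -0.001
```

```bash
python3 -c "
from h import *
to([.574,-.050,.1],-1.82)"
```

```text
t 12.875 pos [ 0.4717 -0.0167  0.0992] th -1.829 shift cm [  0.6  -10.74  -0.09] az -0.009 F [ 0.8 -0.7 -0.2] open -0.001 tilt [-0.002  0.001 -1.   ]
```

Request:
move_arm --pt "0 0.4 -1.5 0 0 0 0" --pt "0 0.2 -1.7 0 0 0 0" --pt "0 0 -1.8 0 0 0 0" --pt "0 0 -1.8 0 0 0 0" --pt "0 0 -1.8 0 0 0 0"

```text
time: 13.5
tool_pos: [0.5597, -0.0467, 0.1038]
eef_rot: [-0.61, 0.792, -0.001, 0.002]
force: [-3.1, 1.4, -1.8]
opening: 0.0
```

```bash
python3 -c "
from h import *
wr([('lever_ball',.12)])
to([.574,-.050,.1],-1.82)"
```

```text
lever_ball [(0.7, array([312.96, 260.16]), array([ 0.5835, -0.0504]))]
t 13.6 pos [ 0.5611 -0.0473  0.1043] th -1.829 shift cm [-0.07 -1.31  0.44] az -0.009 F [-0.6  0.5 -0.5] open 0.002 tilt [-0.002 -0.007 -1.   ]
```

Request:
move_arm --pt "0 0 -0.8 0.3 0 0 0" --pt "0 0 -0.8 0.1 0 0 0" --pt "0 0 -0.6 0 0 0 0" --pt "0 0 -0.6 0 0 0 0" --pt "0 0 0 0 0 0 0"

```text
time: 14.22
tool_pos: [0.57, -0.0493, 0.1007]
eef_rot: [-0.612, 0.791, 0.016, -0.012]
force: [1.0, 0.1, 1.0]
opening: -0.001
```

```bash
python3 -c "
from h import *
wr([('lever_ball',.114)])
to([.574,-.050,.1],-1.82)"
```

```text
lever_ball [(0.85, array([312.32, 257.28]), array([ 0.595 , -0.0528]))]
t 14.325 pos [ 0.5705 -0.0494  0.1005] th -1.825 shift cm [-0.03 -0.35  0.04] az -0.005 F [-6.3  2.   3.8] open -0.001 tilt [-0.     0.039 -0.999]
```

Request:
move_arm --pt "0 0 -0.6 0 0 0 0" --pt "0 0 -0.8 0 0 0 0" --pt "0 0 -1.0 0 0 0 0" --pt "0 0 -1.0 0 0 0 0" --pt "0 0 -1.0 0 0 0 0"

```text
time: 14.95
tool_pos: [0.5703, -0.048, 0.099]
eef_rot: [-0.613, 0.787, 0.057, -0.047]
force: [-45.3, 6.6, 44.1]
opening: 0.001
```

```bash
python3 -c "
from h import *
wr([('lever_ball',.114)])
to([.523,-.02,.2],-1.82)"
```

```text
lever_ball [(0.93, array([318.72, 267.36]), array([ 0.5942, -0.0536]))]
t 15.05 pos [ 0.5703 -0.0481  0.099 ] th -1.818 shift cm [-1.53  6.71 -9.22] az 0.002 F [-46.9   8.5  41.3] open -0.003 tilt [ 0.003  0.147 -0.989]
```

The force has risen to 47 N with no further travel, so the lever is at its stop. Now I back off, level the tool and lift.

Request:
move_arm --pt "0 0 1.5 0 0 0 0" --pt "0 0 2.0 0 0 0 0" --pt "0 0 0 0 0.147 0 0" --pt "0 0 0 -4 0 0 0" --pt "0 0 0 -5 0 0 0"

```text
time: 15.68
tool_pos: [0.5331, -0.0387, 0.1917]
eef_rot: [-0.614, 0.789, -0.001, -0.002]
force: [0.8, 0.1, -0.3]
opening: 0.002
```

```bash
cat > g.py <<'E'
from h import *
import sys
W=wr([('lever_ball',.114),('dial_grip',.078),('index_mark',.052),('pointer_tip',.052)])
T=grab_frame('top')
a=cv2.resize(W['pixels'],(400,300));d=cv2.resize(T['pixels'][185:325,240:480],(800,467),interpolation=cv2.INTER_CUBIC)[:,:]
o=np.zeros((600,800,3),np.uint8);o[:300,:400]=a;o[133:,:]=d if len(sys.argv)>2 else o[133:]
o[300:600,:]=cv2.resize(T['pixels'][185:315,240:480],(800,433))[:300]
o[:300,400:]=cv2.resize(T['pixels'][190:265,240:340],(400,300),interpolation=cv2.INTER_CUBIC)
cv2.imwrite('pics/'+sys.argv[1],o)
to([.523,-.150,.2],.33)
E
python3 g.py g1.png
```

```text
lever_ball [(0.91, array([320.  , 142.08]), array([ 0.5947, -0.0543])), (0.33, array([273.28, 329.28]), array([0.4821, 0.0069]))]
dial_grip [(0.84, array([468.48, 205.44]), array([ 0.5246, -0.1506]))]
index_mark [(0.96, array([ 76.16, 109.44]), array([0.684 , 0.1409]))]
pointer_tip [(0.82, array([ 76.8 , 113.28]), array([0.6805, 0.1409]))]
t 15.975 pos [ 0.5332 -0.0386  0.1901] th -1.818 shift cm [11.05 -1.74 -0.95] az -2.148 F [-0.5 -0.3 -1.1] open -0.0 tilt [ 0.003  0.002 -1.   ]
```

View pics/g1.png

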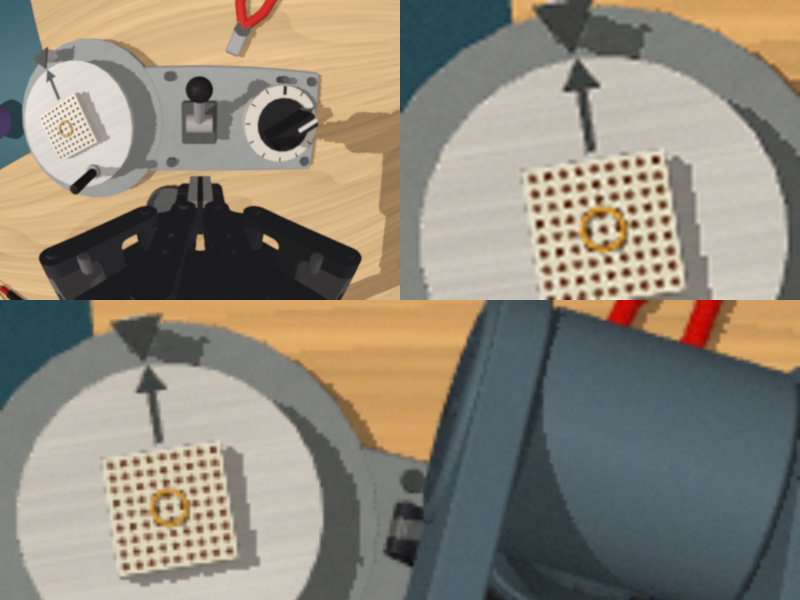

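The wrist picture shows the lever over, with the ball at (199,90) in line on the far side. The top crop shows the arrow tip at (577,60) facing the apex at (572,50). Now over to the dial.

Request:
move_arm --pt "0.7 5.6 -0.9 0 0 0 0" --pt "0.7 5.6 -0.9 0 0 0 0" --pt "0.7 0 0 0 0 0 0.18" --pt "0.7 0 0 0 0 0 0.18" --pt "0.7 0 0 0 0 0 0.18"

```text
time: 16.6
tool_pos: [0.5198, -0.1538, 0.181]
eef_rot: [-0.375, 0.927, 0.004, -0.006]
force: [0.2, -0.4, 0.1]
opening: 0.699
```

Request:
move_arm --pt "0.7 0 0 0 0 0 0.18" --pt "0.7 0 0 0 0 0 0.18" --pt "0.7 0 0 0 0 0 0.1" --pt "0.7 0 0 0 0 0 0" --pt "0.7 0 0 0 0 0 0"

```text
time: 17.23
tool_pos: [0.5162, -0.1525, 0.1719]
eef_rot: [-0.147, 0.989, 0.007, -0.012]
force: [0.5, 0.4, -0.0]
opening: 0.701
```

```bash
python3 -c "
from h import *
W=wr([('lever_ball',.114),('dial_grip',.078)])
T=grab_frame('top')
a=cv2.resize(W['pixels'],(800,600));cv2.imwrite('pics/w3.png',a)
to([.5245,-.150,.063],-2.81)
print(np.round(get_obs()['qpos'],2))"
```

```text
lever_ball [(0.51, array([167.04, 352.32]), array([ 0.5937, -0.0542]))]
dial_grip [(0.95, array([304.64, 236.64]), array([ 0.5237, -0.1498])), (0.61, array([136.96, 167.04]), array([ 0.6478, -0.1647]))]
t 17.425 pos [ 0.5166 -0.1527  0.1728] th -2.848 shift cm [-1.06 -0.15 10.96] az -0.038 F [-0.2  0.4 -0.3] open 0.703 tilt [ 0.021  0.016 -1.   ]
[-0.51  0.18  1.73 -0.    1.26  2.34]
```

View pics/w3.png

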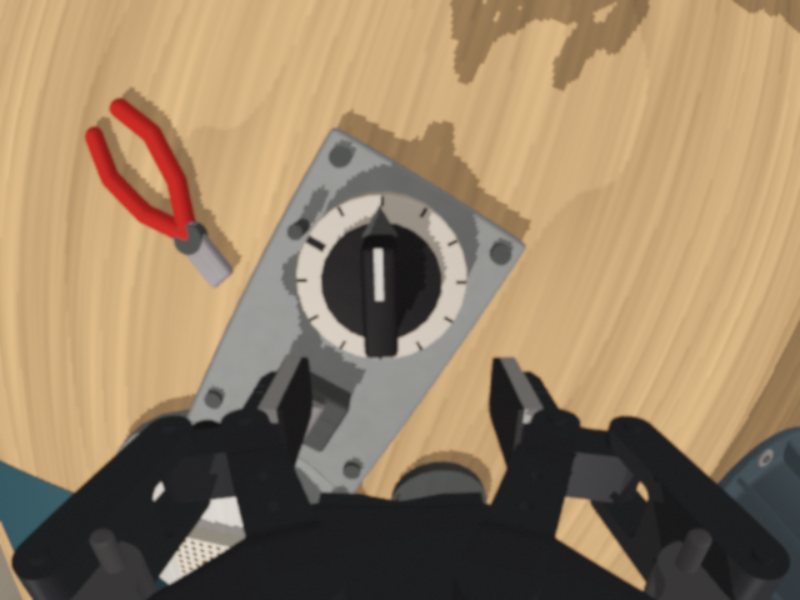

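The wrist picture (×1.25) shows the bar vertical at column 379, between the pads at columns 300 and 500. The pointer tip is at (381,212), the zero tick at (315,242), the stud at (299,229) and the disc centre at about (382,279).

```bash
python3 -c "
from h import *
W=grab_frame('wrist')
g=lambda c,r,z:fonz(W,c*.8,r*.8,z)[:2]
an=lambda v:np.arctan2(v[1],v[0])
D=np.array([.5240,-.1502])
print('disc',g(381.5,281,.053),'bar ends',g(379,240,.092),g(381,350,.092), 'tip',g(381,210,.054),'tick',g(315,242,.045),'stud',g(299,229,.04))
print('bar ang',an(g(379,240,.092)-g(381,350,.092)),'tip',an(g(381,210,.054)-D),'tick',an(g(315,242,.045)-D),'stud',an(g(299,229,.04)-D))
to([.524,-.150,.064],-2.82)
"
```

```text
disc [ 0.52442673 -0.15106072] bar ends [ 0.53370803 -0.18091542] [ 0.51667368 -0.125569  ] tip [ 0.53637725 -0.19093059] tick [ 0.56857001 -0.1608139 ] stud [ 0.58058451 -0.16476683]
bar ang -1.2722201579578811 tip -1.2757828162559357 tick -0.23378547912169123 stud -0.2519639221927104
t 17.475 pos [ 0.5167 -0.1528  0.173 ] th -2.849 shift cm [-1.   -0.12 10.88] az -0.029 F [-0.3  0.6  0.7] open 0.699 tilt [ 0.021  0.016 -1.   ]
```

Request:
move_arm --pt "0.7 -0.9 -0.1 3 0.016 -0.021 0" --pt "0.7 0 0 3 0 0 0" --pt "0.7 0 0 2 0 0 0" --pt "0.7 0 0 0.5 0 0 0" --pt "0.7 0 0 0 0 0 0"

```text
time: 18.1
tool_pos: [0.5271, -0.1517, 0.0879]
eef_rot: [-0.147, 0.989, -0.002, 0.003]
force: [0.2, 0.6, 0.6]
opening: 0.703
```

```bash
python3 -c "
from h import *
to([.524,-.150,.064],-2.82)
"
```

```text
t 18.1 pos [ 0.5271 -0.1517  0.0879] th -2.847 shift cm [0.26 0.27 2.39] az -0.027 F [0.2 0.6 0.6] open 0.703 tilt [-0.005 -0.004 -1.   ]
```

Request:
move_arm --pt "0.7 0.2 0.25 1.5 0 0 0" --pt "0.7 0 0 0.8 0 0 0" --pt "0 0 0 0 0 0 0" --pt "0 0 0 0 0 0 0" --pt "0 0 0 0 0 0 0"

```text
time: 18.73
tool_pos: [0.5249, -0.1507, 0.0655]
eef_rot: [-0.147, 0.989, -0.003, 0.003]
force: [-4.9, -1.3, 2.7]
opening: 0.202
```

Request:
move_arm --pt "0 0 0 0 0 0 0" --pt "0 0 0 0 0 0 0" --pt "0 0 0 0 0 0 0" --pt "0 0 0 0 0 0 0" --pt "0 0 0 0 0 0 0"

```text
time: 19.35
tool_pos: [0.5249, -0.1507, 0.0656]
eef_rot: [-0.147, 0.989, -0.003, 0.003]
force: [-1.1, -0.4, -0.1]
opening: 0.202
```

```bash
python3 -c "
from h import *
to([.524,-.150,.064],-1.82)
"
```

```text
t 19.35 pos [ 0.5249 -0.1507  0.0656] th -2.846 shift cm [0.07 0.1  0.16] az -1.026 F [-1.1 -0.4 -0.1] open 0.202 tilt [-0.005 -0.006 -1.   ]
```

Request:
move_arm --pt "0 0 0 0 0 0 -0.17" --pt "0 0 0 0 0 0 -0.17" --pt "0 0 0 0 0 0 -0.17" --pt "0 0 0 0 0 0 -0.17" --pt "0 0 0 0 0 0 -0.17"

```text
time: 19.98
tool_pos: [0.5258, -0.1497, 0.0656]
eef_rot: [-0.552, 0.834, -0.003, 0.003]
force: [-1.2, -1.1, 0.7]
opening: 0.202
```

```bash
python3 -c "
from h import *
to([.524,-.150,.064],-1.82)
"
```

```text
t 19.975 pos [ 0.5258 -0.1497  0.0656] th -1.971 shift cm [0.1  0.16 0.16] az -0.151 F [-1.2 -1.1  0.7] open 0.202 tilt [-0.001 -0.009 -1.   ]
```

Request:
move_arm --pt "0 0 0 0 0 0 -0.12" --pt "0 0 0 0 0 0 -0.03" --pt "0 0 0 0 0 0 0" --pt "0 0 0 0 0 0 0" --pt "0 0 0 0 0 0 0"

```text
time: 20.6
tool_pos: [0.5259, -0.1494, 0.0656]
eef_rot: [-0.614, 0.79, -0.003, 0.003]
force: [-1.7, -1.1, 0.9]
opening: 0.198
```

```bash
python3 -c "
from h import *
to([.524,-.150,.064],-1.82)
"
```

```text
t 20.6 pos [ 0.5259 -0.1494  0.0656] th -1.82 shift cm [0.1  0.17 0.15] az -0.0 F [-1.7 -1.1  0.9] open 0.198 tilt [-0.001 -0.009 -1.   ]
```

Release, lift, then one final look.

Request:
move_arm --pt "0.6 0 0 0 0 0 0" --pt "0.6 0 0 0 0 0 0" --pt "0.6 0 0 -1.5 0 0 0" --pt "0.6 0 0 -4 0 0 0" --pt "0.6 0 0 -5 0 0 0"

```text
time: 21.22
tool_pos: [0.5235, -0.1482, 0.1715]
eef_rot: [-0.613, 0.79, -0.001, 0.002]
force: [0.1, -0.7, -0.0]
opening: 0.601
```

```bash
python3 -c "
from h import *
W=wr([('lever_ball',.114),('dial_grip',.078),('index_mark',.052),('pointer_tip',.052)])
T=grab_frame('top');t=T['pixels']
o=np.zeros((600,800,3),np.uint8);o[:]=cv2.resize(W['pixels'],(800,600))
o[400:,533:]=cv2.resize(t[190:260,243:336],(267,200),interpolation=cv2.INTER_CUBIC)
cv2.imwrite('pics/w4.png',o);to([.524,-.150,.064],-1.82)
"
```

```text
lever_ball [(0.66, array([133.76, 183.84]), array([ 0.5936, -0.0519]))]
dial_grip [(0.61, array([320.  , 236.64]), array([ 0.5248, -0.1485]))]
index_mark []
pointer_tip [(0.67, array([173.44, 348.  ]), array([0.4504, 0.0041]))]
t 21.525 pos [ 0.5235 -0.1482  0.1698] th -1.821 shift cm [ 0.19 -0.05 10.58] az -0.001 F [-0.6  0.1 -0. ] open 0.6 tilt [-0.002 -0.005 -1.   ]
```

View pics/w4.png

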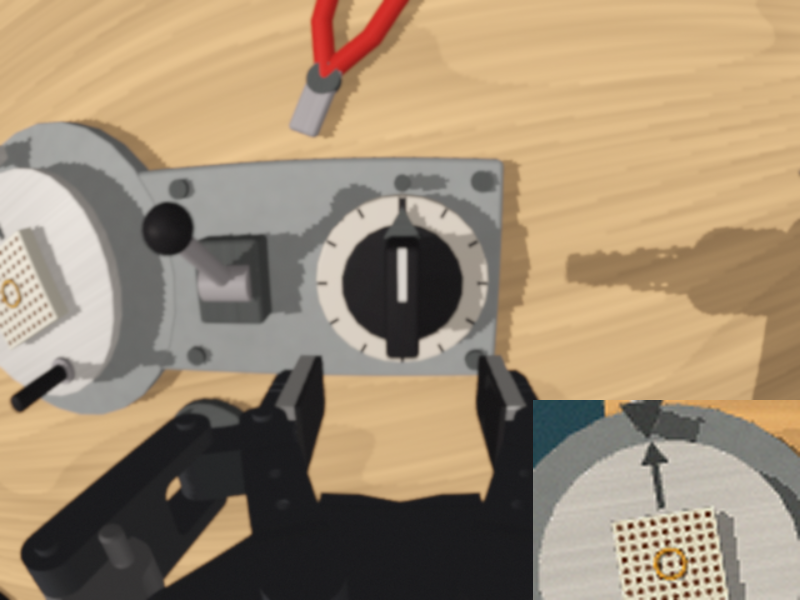

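The dial pointer at (402,212) lines up with the zero tick at (402,202) and the stud at (402,183). The lever is over to the far side, and the arrow tip at (652,443) faces the apex at (650,434). The gripper is clear, so I'm handing in.

```bash
python3 -c "
from workcell import *
print(close_job())"
```

```text
the job is handed in; nothing more can be done
None
```

The turntable is on its mark, the clamp lever is over, and the dial reads zero. I handed the job in at about 21.5 s of the 72 s allowed; no verdict was reported.

- **Turntable:** I turned it by the crank pin and released it. I had to open and re-grip the pin once because it sat near the edge of the pads. In the pictures the arrow tip was about 1–2 mm from the pointer after release. It looked unchanged after clamping and at the end.
- **Clamp lever:** I pushed it until it stopped moving. The wrist force was about 47 N sideways and 41 N upward at the end, under the 120 N limit. The ball was last seen at about (0.594, −0.053), against about (0.594, −0.055) worked out for fully over.
- **Dial:** I turned the knob about 1.03 rad anticlockwise. In the last wrist picture its pointer, the long tick and the stud lie in one line.
- **Bystanders:** I never steered the gripper near the pliers, jar lid or tub. I did not measure their positions again at the end.

Some network readings disagreed with the pictures. The first top-camera index_mark gave the turntable's centre. Single readings of the mark and pointer angles scattered by up to 0.15 rad. One two-camera fix of the ball missed by about 60 mm. In those cases I relied on the picture pixels and the known geometry.

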